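# Flask up the wax trees for casting

### The job

Get the four wax trees ready for investing: put one steel casting flask over each tree, lowered gently, not dropped, until it stands fully down and upright inside the rim of its rubber base. Each flask goes on the base whose rim it fits, and where two bases are the same width the tall tree gets the tall flask and the short tree the short one, so that no wax sticks out. Leave the bases standing where they are and do not knock the trees over.

Things in the scene. Friction and masses are not known exactly. Their poses are not given: they have to be found in the camera images.
- flask_wide: plain steel casting flask: a tube open at both ends, standing upright on the grey bench mat (4 mm thick), 62 mm outside diameter, 65 mm tall, 2.5 mm wall, 0.13 to 0.25 kg. Origin: centre of its lower end; z up along the tube. Grip it across the outside, fingertips at least 22 mm above its lower end so that they stay above a base's rim
- flask_short: plain steel casting flask: a tube open at both ends, standing upright on the grey bench mat (4 mm thick), 52 mm outside diameter, 50 mm tall, 2.5 mm wall, 0.13 to 0.25 kg. Origin: centre of its lower end; z up along the tube. Grip it across the outside, fingertips at least 22 mm above its lower end so that they stay above a base's rim
- flask_tall: plain steel casting flask: a tube open at both ends, standing upright on the grey bench mat (4 mm thick), 52 mm outside diameter, 80 mm tall, 2.5 mm wall, 0.13 to 0.25 kg. Origin: centre of its lower end; z up along the tube. Grip it across the outside, fingertips at least 22 mm above its lower end so that they stay above a base's rim
- flask_narrow: plain steel casting flask: a tube open at both ends, standing upright on the grey bench mat (4 mm thick), 42 mm outside diameter, 65 mm tall, 2.5 mm wall, 0.13 to 0.25 kg. Origin: centre of its lower end; z up along the tube. Grip it across the outside, fingertips at least 22 mm above its lower end so that they stay above a base's rim
- base_wide: loose black rubber sprue base (a shallow round dish, 81 mm across, rim 17 mm high) with a green wax tree fixed upright at its centre. Origin: centre of its underside; z up. Its floor is 6 mm above the origin; the dish is 66 mm wide inside at the floor and flares to about 74 mm at the rim, so it takes the 62 mm flask. The tree is 36 mm across and its top is 54 mm above the origin
- base_short: loose black rubber sprue base (a shallow round dish, 71 mm across, rim 17 mm high) with a green wax tree fixed upright at its centre. Origin: centre of its underside; z up. Its floor is 6 mm above the origin; the dish is 56 mm wide inside at the floor and flares to about 64 mm at the rim, so it takes the 52 mm flask. The tree is 28 mm across and its top is 41 mm above the origin
- base_tall: loose black rubber sprue base (a shallow round dish, 71 mm across, rim 17 mm high) with a green wax tree fixed upright at its centre. Origin: centre of its underside; z up. Its floor is 6 mm above the origin; the dish is 56 mm wide inside at the floor and flares to about 64 mm at the rim, so it takes the 52 mm flask. The tree is 28 mm across and its top is 72 mm above the origin
- base_narrow: loose black rubber sprue base (a shallow round dish, 61 mm across, rim 17 mm high) with a green wax tree fixed upright at its centre. Origin: centre of its underside; z up. Its floor is 6 mm above the origin; the dish is 46 mm wide inside at the floor and flares to about 54 mm at the rim, so it takes the 42 mm flask. The tree is 22 mm across and its top is 56 mm above the origin
Not all that is in view belongs to the job. What is shaped like the flask_short but blue or pink is not meant.

How it is judged:
At the end, for the whole second after the job is handed in: Each flask stands upright (0.08 rad) in its own base (by width; tall 52 mm flask on the tall tree, short one on the short tree), within 6 mm of its centre, down on the floor within 3 mm; bases upright (0.08 rad), within 40 mm of where they stood; all at rest (horizontal distance between flask_wide and base_wide below 0.006 m and z of flask_wide in the frame of base_wide between 0.003 and 0.009 m and angle between each of flask_wide, base_wide, flask_short, base_short, flask_tall, base_tall, flask_narrow, base_narrow's own z axis and vertical below 0.08 rad and distance of each of base_wide, base_short, base_tall, base_narrow from where it was at the start of the episode below 0.04 m and linear speed of each of flask_wide, base_wide, flask_short, base_short, flask_tall, base_tall, flask_narrow, base_narrow below 0.02 m/s and horizontal distance between flask_short and base_short below 0.006 m and z of flask_short in the frame of base_short between 0.003 and 0.009 m and horizontal distance between flask_tall and base_tall below 0.006 m and z of flask_tall in the frame of base_tall between 0.003 and 0.009 m and horizontal distance between flask_narrow and base_narrow below 0.006 m and z of flask_narrow in the frame of base_narrow between 0.003 and 0.009 m); the robot touches nothing.
It fails at once if a flask is dropped (falls faster than 0.45 m/s out of the fingers: a drop of more than about 1 cm) ((linear speed of flask_wide above 0.45 m/s and contact force between flask_wide and the fingers below 0.3 N) or (linear speed of flask_short above 0.45 m/s and contact force between flask_short and the fingers below 0.3 N) or (linear speed of flask_tall above 0.45 m/s and contact force between flask_tall and the fingers below 0.3 N) or (linear speed of flask_narrow above 0.45 m/s and contact force between flask_narrow and the fingers below 0.3 N)).
It fails at once if a base with its tree is knocked over (tilted by more than 0.5 rad) (angle between any of base_wide, base_short, base_tall, base_narrow's own z axis and vertical above 0.5 rad).
It also fails if it takes over 90 s, if anything falls off the work surface, if the arm or the gripper's body presses on something with over 40 N, if the wrist force passes 120 N, or if a joint passes its speed limit or range.

### The arm

A 6-joint arm with a two-finger parallel gripper is mounted at the origin on a cart in front of the work surface, level with it; the furniture and walls round the work are solid. World frame = base frame: x ahead of the robot, y to its left, z up, the work surface at z = 0. Lengths are in m, angles in rad, forces in N, time in s.
With the tool pointing down it reaches from about 0.25 to 0.725 m from the base axis. Payload 4 kg.
Tool frame: the origin (TCP) lies midway between the tips of the shut fingers; the grasp point (between the pads) lies 19 mm behind it; z points along the fingers, x is the direction in which the jaws open and shut, and the axes are right-handed (so a half turn about z gives the same grasp; the last joint's range is limited). The gripper opens to 85 mm and grips with 20 to 120 N. Pads are 22 mm wide; open, the fingers measure 114 mm over their backs; the gripper's body (76 mm by 85 mm) begins 54 mm behind the grasp point. The pads swing forward as they close: fully open they stand 13 mm farther back than shut.
Start: joints at [1.157, 0.241, 0.005, 1.335, 0, 1.571], TCP at [0.201, 0.458, 0.231] pointing down, gripper open.
Joint ranges: [-2.72, 2.72], [-1.05, 1.87], [-1.09, 1.28], [-1.99, 2.15], [-1.42, 1.44], [-3.14, 3.14]. Speed limits (rad/s): [2.79, 2.79, 3.14, 3.14, 3.14, 3.14].

### API

Orientations are given as a unit quaternion [x, y, z, w].
In Python, from bench import get_state, imaging, robot gives the robot as it stands. The module is installed in compiled form; this text tells all that it offers.
- The arm moves only by the tool step_arm, never from a script. Its argument "motion" is a list of rows, each an object with "travel": the shift along the world's x, y, z in mm, a list of three; "dr": the turn, a rotation vector about the world's x, y, z in rad, a list of three. A call has 1 to 8 rows; each row is the pose to reach, as a shift and turn from the pose commanded when the call began; what a row does not reach only later rows make up. A row lasts 1/10 s, in which the tool goes at most 50 mm and 8.59 degrees, less where a joint would pass 70% of its speed; a pose out of reach is approached as far as the arm can. A call with a gripper value outside its range is refused whole. "hand" is the opening, from 0 (shut) to 1 (fully open), set as the call begins (left out, the last holds). The fingers move at their own pace and stop on an object; "newtons" is the grip in N (left out, the last holds). Time passes only in rows, so rows that repeat a pose let the fingers close. It gives the time, the measured TCP pose, the force and the opening at its end, in the units of the state.
- get_state(): the state, without advancing time (a new reading comes with each control period).
- imaging.capture(name): name is "scene" or "side" or "wrist"; returns a dict with "image" (480x640x3 uint8, red, green, blue), "z_map" (480x640 float32, m along the optical axis (not along the pixel's ray), 0 where there is no reading), "fx", "fy", "cx", "cy" (pixels), "T" (4x4, takes a point from camera to world coordinates); the wrist camera has in their place "tool_from_camera" (4x4, takes a point from camera to tool coordinates, whose origin is the TCP and whose axes are the tool frame's). Camera axes: x right, y down, z forward; pixel columns grow to the right and rows downward; lengths in m; the calibration is good to about 2 mm. A picture is of the moment at which its call begins: read the wrist's pose just before it.
- robot.finish_job(): hands the job in, once; it reports no verdict.
The state is a dict: "t": time; "q": joint angles; "qd": joint speeds; "joint_torque": joint torques, N m; "position": TCP position; "eef_rot": TCP orientation; "force": force on the tool from outside, world axes, zero at the start; "ft_torque": the same for the moment, N m; "finger_gap": finger opening in m.
Only numpy, scipy, OpenCV 4.12 (cv2) and the standard library are available. Lean on these libraries where they do the work, as an engineer would, in place of code of your own. Each camera call takes 0.05 s, during which the arm holds its last target. There are 200 camera calls.

## Working session

There is one attempt and no reset: what is moved stays moved. The work goes in short steps, Python scripts to look and compute and a tool call to move; the robot and the scene stay as the last step left them, time stands still between calls to the robot, and variables do not carry over. Pictures are saved under pics/ and viewed, about 12 in all and at most 16, crops included, and the job is handed in when it is done.

Besides the shell and the picture viewer there is one more tool, called after "Call:" by a JSON object that holds its "method" and its "body". step_arm: Moves the arm, as the interface text tells. Its arguments: {"type":"object","properties":{"motion":{"type":"array"},"hand":{"type":"number"},"newtons":{"type":"number"}},"required":["motion"]}

```bash
mkdir -p pics
cat > h.py <<'E'
import numpy as np, cv2
from bench import get_state, imaging, robot
from scipy.spatial.transform import Rotation as R
def cap(n):
    s=get_state(); c=imaging.capture(n)
    if n=='wrist':
        T=np.eye(4);T[:3,:3]=R.from_quat(s['eef_rot']).as_matrix();T[:3,3]=s['position'];c['T']=T@c['tool_from_camera']
    z=c['z_map'];v,u=np.mgrid[:480,:640]
    P=np.stack([(u-c['cx'])/c['fx']*z,(v-c['cy'])/c['fy']*z,z],-1)
    c['W']=P@c['T'][:3,:3].T+c['T'][:3,3]; c['W'][z==0]=np.nan
    return c
def save(c,f): cv2.imwrite('pics/'+f,c['image'][:,:,::-1])
E
python3 - <<'E'
from h import *
s=get_state();print(s)
for n in('scene','side','wrist'):
    c=cap(n);save(c,n+'0.png');print(n,c['T'].round(3).tolist(),c['fx']);np.savez('/tmp/'+n,W=c['W'],im=c['image'])
E
```

```text
{'t': 0.0, 'q': array([1.15699305e+00, 2.41421649e-01, 3.68690476e-03, 1.33516406e+00,
       9.10086297e-06, 1.57079455e+00]), 'qd': array([ 0.00144205,  0.00084131, -0.00114523, -0.00150073,  0.0009798 ,
        0.00121734]), 'joint_torque': array([ 4.03409410e-05, -3.72322083e+01,  2.52404273e+01,  1.70644530e-02,
       -8.63097080e-05, -8.16713907e-06]), 'position': array([0.20078889, 0.45721765, 0.23039436]), 'eef_rot': array([ 8.37284699e-01,  5.46766155e-01, -8.82674426e-04,  5.70969724e-04]), 'force': array([-0.98422445,  0.2061532 , -0.13100694]), 'ft_torque': array([-0.00410936, -0.01660301, -0.01053481]), 'finger_gap': 0.08552380232187308}
scene [[0.754, -0.344, 0.559, -0.133], [-0.657, -0.386, 0.648, -0.766], [-0.007, -0.856, -0.517, 0.603], [0.0, 0.0, 0.0, 1.0]] 451.9821117369372
side [[-0.999, 0.011, -0.033, 0.497], [0.035, 0.403, -0.914, 1.023], [0.003, -0.915, -0.403, 0.51], [0.0, 0.0, 0.0, 1.0]] 489.0458294485247
wrist [[0.403, 0.882, 0.243, 0.138], [0.915, -0.388, -0.109, 0.486], [-0.002, 0.267, -0.964, 0.374], [0.0, 0.0, 0.0, 1.0]] 424.78852085509016
```

View pics/scene0.png

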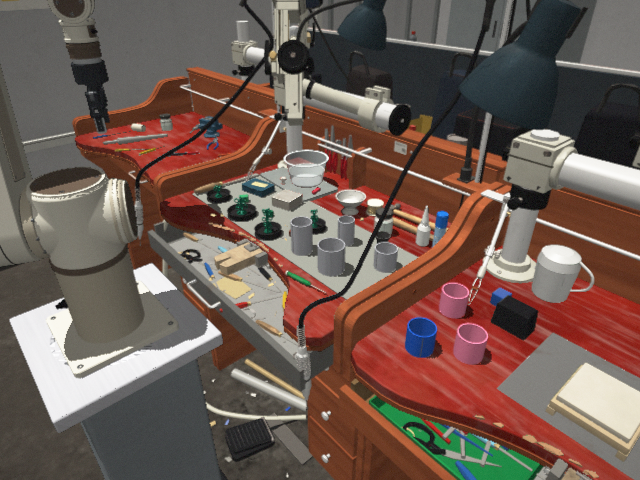

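View pics/side0.png

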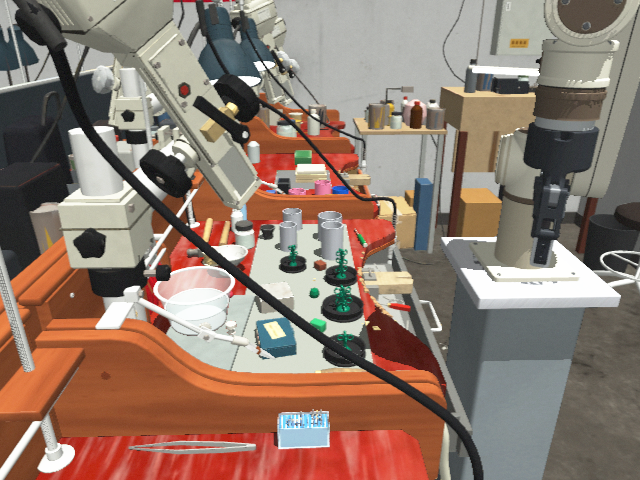

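The scene view shows four steel flasks at (302,236), (331,257), (346,230) and (385,257). The bases are at (218,194), (242,210), (267,228) and (316,220). The blue and pink cups (421,338), (470,344) and (453,300) are on the next bench and are decoys. A microscope arm and a cable hang over the area, so I'll build a top-down map from both depth images.

Run:
```python
from h import *
S=2.0 # px/mm*... 1px = 1.25mm
x0,x1,y0,y1=0.2,0.75,-0.35,0.35; k=900
out=[]
for lo,hi in((-.01,.3),(.3,9)):
  H=np.full((int((x1-x0)*k),int((y1-y0)*k)),-1.);C=np.zeros(H.shape+(3,),np.uint8)
  for n in('scene','side'):
    d=np.load(f'/tmp/{n}.npz');W=d['W'].reshape(-1,3);I=d['im'].reshape(-1,3)
    m=(W[:,0]>x0)&(W[:,0]<x1)&(W[:,1]>y0)&(W[:,1]<y1)&(W[:,2]<hi)&(W[:,2]>lo)
    W=W[m];I=I[m];o=np.argsort(W[:,2]);W=W[o];I=I[o]
    r=((x1-W[:,0])*k).astype(int).clip(0,H.shape[0]-1);c=((y1-W[:,1])*k).astype(int).clip(0,H.shape[1]-1)
    g=W[:,2]>=H[r,c];H[r[g],c[g]]=W[g,2];C[r[g],c[g]]=I[g]
  if lo<0:
    for i in range(7): cv2.putText(C,f'{y1-.1*i:.2f}',(int(.1*i*k),10),0,.35,(255,255,0))
    for i in range(6): cv2.putText(C,f'{x1-.1*i:.2f}',(0,int(.1*i*k)+10),0,.35,(255,255,0))
    cv2.imwrite('pics/top.png',C[:,:,::-1])
# high obstacles coarse: min z per 5cm cell for z>.12
P=np.concatenate([np.load(f'/tmp/{n}.npz')['W'].reshape(-1,3) for n in('scene','side')])
for x in np.arange(.2,.8,.05):
  row=[]
  for y in np.arange(.5,-.4,-.05):
    m=(abs(P[:,0]-x)<.025)&(abs(P[:,1]-y)<.025)&(P[:,2]>.1)&(P[:,2]<.9)
    row.append(f'{P[m,2].min()*100:3.0f}-{P[m,2].max()*100:2.0f}' if m.sum()>3 else '   .  ')
  print(f'{x:.2f}',' '.join(row))
```

```text
0.20  24-53  30-53  24-54    .      .      .      .      .      .      .      .      .      .      .      .      .      .      .  
0.25  24-53  31-53  47-54    .      .      .      .      .      .      .      .      .      .      .      .      .      .      .  
0.30    .      .      .      .      .      .      .      .      .      .      .      .      .      .      .      .      .      .  
0.35    .      .      .      .      .      .      .      .      .      .      .      .      .      .      .      .      .      .  
0.40  11-13    .      .      .      .      .      .      .      .      .      .      .      .      .      .    10-16  10-15    .  
0.45  12-15    .      .      .      .      .      .      .      .      .      .      .      .      .      .    14-21  15-21    .  
0.50  14-19    .      .      .      .      .      .      .      .      .      .      .      .      .      .    20-27  21-23    .  
0.55  18-23    .      .      .      .      .      .      .      .      .      .      .      .      .      .    26-32    .      .  
0.60  22-27  24-27    .    39-41  33-41  23-42  22-44  24-42    .      .      .      .      .      .      .    31-35  38-40  37-40
0.65  10-31  10-32  10-11  39-54  29-53  24-46  22-44  28-43    .      .      .      .      .      .      .    10-42  10-46  10-47
0.70  10-48  10-38  10-54  19-54  27-52  29-50  29-35  27-33  26-31  25-29  25-27    .      .      .    10-11  10-48  10-47  10-55
0.75  10-48  10-53  10-54  10-50  23-52  23-52  23-29  23-29  23-30  22-33  22-33  22-30    .      .      .    39-56  10-51  10-56
0.80  10-16  10-53  12-54  10-50  10-51  10-52  10-29  10-29  10-29  12-33  12-33  12-30  12-13  12-13  12-29  10-54  10-51  10-44
```

View pics/top.png

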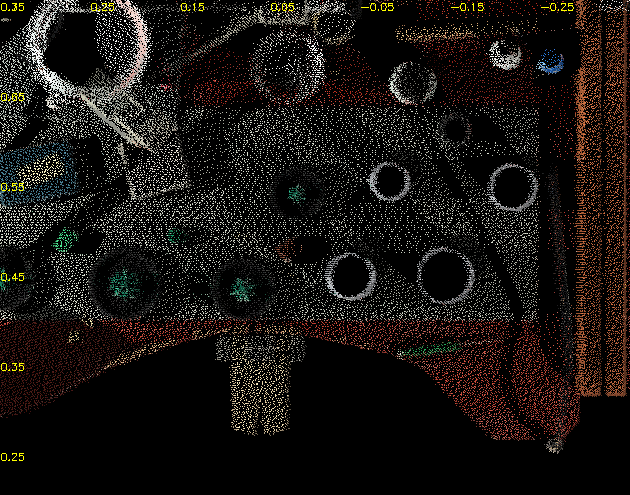

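```bash
cat >> h.py <<'E'
from scipy.optimize import least_squares
def circ(p,r=None):
    f=(lambda q:np.hypot(*(p-q[:2]).T)-(r if r else q[2]))
    s=least_squares(f,[*p.mean(0),r or .03][:2 if r else 3],loss='soft_l1',f_scale=.001)
    return s.x,np.abs(s.fun).mean()
E
python3 - <<'E'
from h import *
D={n:np.load(f'/tmp/{n}.npz') for n in('scene','side')}
W=D['scene']['W']
for u,v in((300,330),(330,290),(392,180),(430,110)):print('cable',u,v,np.nanmedian(W[v-3:v+4,u-6:u+7].reshape(-1,3),0).round(3),W[v,u-3:u+4,2].round(2))
for n in D:
  P=D[n]['W'].reshape(-1,3);print(n)
  for (x,y) in((.455,-.03),(.455,-.135),(.56,-.075),(.555,-.21)):
    q=P[(np.hypot(P[:,0]-x,P[:,1]-y)<.05)&(P[:,2]>.03)&(P[:,2]<.12)]
    if len(q)<20: continue
    top=np.percentile(q[:,2],98); e=q[q[:,2]>top-.004]
    a,r=circ(e[:,:2]);print('flask',x,y,'top',top.round(4),'rim',a.round(4),r.round(4),len(e),'all',circ(q[:,:2])[0].round(4))
  for (x,y) in((.445,.215),(.44,.085),(.545,.025),(.445,.35)):
    q=P[(np.hypot(P[:,0]-x,P[:,1]-y)<.05)&(P[:,2]<.12)]
    if len(q)<20: continue
    c=D[n]['im'].reshape(-1,3)[(np.hypot(P[:,0]-x,P[:,1]-y)<.05)&(P[:,2]<.12)].astype(int)
    g=(c[:,1]>c[:,0]+25)
    e=q[(q[:,2]>.0165)&(q[:,2]<.025)&~g]
    t=q[g&(q[:,2]>.025)]
    if len(e)>20:
      a,r=circ(e[:,:2]);print('base',x,y,'rim',a.round(4),r.round(4),len(e),'zmax',np.percentile(q[:,2],99.5).round(4),'tree',np.median(t[:,:2],0).round(4),len(t))
E
```

```text
cable 300 330 [ 0.256 -0.266  0.015] [0.02 0.01 0.02 0.02 0.02 0.02 0.02]
cable 330 290 [ 0.392 -0.201  0.001] [-0.  0.  0.  0.  0.  0.  0.]
cable 392 180 [0.839 0.019 0.052] [0.05 0.05 0.05 0.05 0.05 0.05 0.06]
cable 430 110 [1.448 0.345 0.08 ] [0.07 0.08 0.08 0.08 0.08 0.08 0.08]
scene
flask 0.455 -0.03 top 0.0844 rim [ 0.443  -0.0413  0.0245] 0.0012 82 all [ 0.4431 -0.0411  0.0246]
flask 0.455 -0.135 top 0.0697 rim [ 0.4433 -0.1453  0.0296] 0.0011 117 all [ 0.4433 -0.1453  0.0296]
flask 0.56 -0.075 top 0.0699 rim [ 0.5483 -0.0848  0.0199] 0.0011 57 all [ 0.5486 -0.0845  0.0198]
flask 0.555 -0.21 top 0.0553 rim [ 0.5418 -0.2206  0.0248] 0.001 80 all [ 0.5419 -0.2206  0.0246]
base 0.445 0.215 rim [0.4336 0.2098 0.0373] 0.0026 94 zmax 0.0558 tree [0.4327 0.2099] 87
base 0.44 0.085 rim [0.4282 0.078  0.0324] 0.0016 114 zmax 0.0733 tree [0.4266 0.077 ] 94
base 0.545 0.025 rim [0.5338 0.0192 0.0278] 0.0025 50 zmax 0.0589 tree [0.5327 0.0187] 50
base 0.445 0.35 rim [0.4389 0.3444 0.0325] 0.0021 83 zmax 0.0441 tree [0.4381 0.3434] 29
side
flask 0.455 -0.03 top 0.085 rim [ 0.4431 -0.0384  0.0243] 0.0012 85 all [ 0.4429 -0.039   0.0246]
flask 0.455 -0.135 top 0.07 rim [ 0.4436 -0.1438  0.0293] 0.0013 81 all [ 0.4436 -0.1436  0.0295]
flask 0.56 -0.075 top 0.0704 rim [ 0.5478 -0.0827  0.0191] 0.0011 57 all [ 0.5484 -0.0826  0.0195]
flask 0.555 -0.21 top 0.0554 rim [ 0.5422 -0.2185  0.0239] 0.0015 58 all [ 0.542  -0.2187  0.0244]
base 0.445 0.215 rim [0.4336 0.2131 0.0374] 0.0012 225 zmax 0.0562 tree [0.4339 0.2137] 192
base 0.44 0.085 rim [0.428  0.0811 0.0327] 0.0018 166 zmax 0.0746 tree [0.4288 0.0825] 155
base 0.545 0.025 rim [0.534  0.0215 0.0275] 0.0018 123 zmax 0.0584 tree [0.5338 0.0222] 84
base 0.445 0.35 rim [0.4396 0.3475 0.0327] 0.0012 196 zmax 0.0447 tree [0.44   0.3474] 95
```

Both cameras agree apart from a constant offset of about 2.5 mm in y, and the sizes and heights match the description:

| Item | Flask x, y (m) | Base x, y (m) |
|---|---|---|
| wide | .443, -.145 | .434, .211 |
| tall | .443, -.040 | .428, .080 |
| narrow | .548, -.084 | .534, .020 |
| short | .542, -.220 | .439, .346 |

I'll move above the tall flask with the jaws along x.

Call:
{"method": "step_arm", "body": {"motion": [{"travel":[242,-497,0],"dr":[0,0,-1.157]},{"travel":[242,-497,0],"dr":[0,0,-1.157]},{"travel":[242,-497,0],"dr":[0,0,-1.157]},{"travel":[242,-497,0],"dr":[0,0,-1.157]},{"travel":[242,-497,0],"dr":[0,0,-1.157]},{"travel":[242,-497,0],"dr":[0,0,-1.157]},{"travel":[242,-497,0],"dr":[0,0,-1.157]},{"travel":[242,-497,0],"dr":[0,0,-1.157]}], "hand": 1, "newtons": 40}}

```text
t: 0.95
position: [0.3765, 0.0962, 0.2314]
eef_rot: [1.0, -0.002, 0.0, -0.0]
force: [1.9, 1.0, 0.0]
finger_gap: 0.0852
```

Call:
{"method": "step_arm", "body": {"motion": [{"travel":[67,-136,0],"dr":[0,0,0]},{"travel":[67,-136,0],"dr":[0,0,0]},{"travel":[67,-136,0],"dr":[0,0,0]},{"travel":[67,-136,0],"dr":[0,0,0]},{"travel":[67,-136,0],"dr":[0,0,0]}]}}

```text
t: 1.45
position: [0.4429, -0.0389, 0.2307]
eef_rot: [1.0, -0.002, -0.001, -0.0]
force: [0.4, 0.7, -1.6]
finger_gap: 0.0851
```

Run:
```python
from h import *
s=get_state();print(s['position'],s['eef_rot'].round(4),s['q'].round(3))
c=cap('wrist');save(c,'w1.png');P=c['W'].reshape(-1,3)
for (x,y,h) in((.443,-.04,.084),(.443,-.1445,.069),(.548,-.0837,.069),(.542,-.2195,.054)):
    q=P[(np.hypot(P[:,0]-x,P[:,1]-y)<.045)&(P[:,2]>h-.006)&(P[:,2]<h+.008)]
    if len(q)>20: a,r=circ(q[:,:2]);print(x,y,a.round(4),r.round(4),len(q),np.median(q[:,2]).round(4))
for (x,y,z) in((.534,.0205,0),(.428,.08,0)):
    q=P[(np.hypot(P[:,0]-x,P[:,1]-y)<.045)&(P[:,2]>.0175)&(P[:,2]<.024)]
    if len(q)>20: a,r=circ(q[:,:2]);print('b',x,y,a.round(4),r.round(4),len(q))
S=np.concatenate([np.load(f'/tmp/{n}.npz')['W'].reshape(-1,3) for n in('scene','side')])
for x in np.arange(.40,.68,.04):
    m=(abs(S[:,0]-x)<.02)&(S[:,1]<-.23)&(S[:,1]>-.32)&(S[:,2]>.02)
    print(x.round(2),'wall y max',S[m,1].max().round(3),'zmax',S[m,2].max().round(3))
```

```text
[ 0.44291571 -0.03890162  0.230687  ] [ 1.0e+00 -1.7e-03 -8.0e-04 -3.0e-04] [-0.088  0.133 -0.13   1.309  0.     1.486]
0.443 -0.04 [ 0.4431 -0.0385  0.0243] 0.0007 1003 0.0841
0.443 -0.1445 [ 0.4435 -0.1425  0.0294] 0.0006 1161 0.0687
0.548 -0.0837 [ 0.5481 -0.0821  0.0195] 0.0006 837 0.0687
0.542 -0.2195 [ 0.5416 -0.2177  0.0244] 0.0006 882 0.0529
b 0.534 0.0205 [0.534  0.0208 0.0274] 0.0018 1426
b 0.428 0.08 [0.4282 0.0807 0.0323] 0.0018 1989
0.4 wall y max -0.27 zmax 0.148
0.44 wall y max -0.264 zmax 0.197
0.48 wall y max -0.261 zmax 0.245
0.52 wall y max -0.23 zmax 0.286
0.56 wall y max -0.231 zmax 0.318
0.6 wall y max -0.251 zmax 0.386
0.64 wall y max -0.256 zmax 0.446
0.68 wall y max -0.243 zmax 0.472
```

View pics/w1.png

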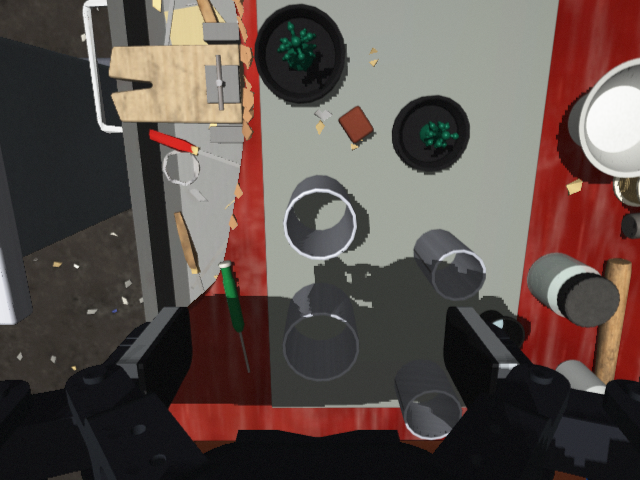

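The wrist view confirms the tall flask at (320,222), the wide at (320,345), the narrow at (455,270) and the short at (430,410). The tall tree is at (300,55) and the narrow base at (430,133). Every item is plain steel and the fits agree to within 2 mm. I'll start with the tall flask.

Call:
{"method": "step_arm", "body": {"motion": [{"travel":[0,0,-50],"dr":[0,0,0]},{"travel":[0,0,-100],"dr":[0,0,0]},{"travel":[0,0,-150],"dr":[0,0,0]},{"travel":[0,0,-180],"dr":[0,0,0]},{"travel":[0,0,-186],"dr":[0,0,0]},{"travel":[0,0,-186],"dr":[0,0,0]}]}}

```text
t: 2.1
position: [0.4422, -0.0364, 0.0451]
eef_rot: [1.0, 0.001, -0.001, -0.0]
force: [0.8, -0.1, 0.1]
finger_gap: 0.0854
```

Call:
{"method": "step_arm", "body": {"motion": [{"travel":[0,0,0],"dr":[0,0,0]},{"travel":[0,0,0],"dr":[0,0,0]},{"travel":[0,0,0],"dr":[0,0,0]},{"travel":[0,0,0],"dr":[0,0,0]},{"travel":[0,0,0],"dr":[0,0,0]},{"travel":[0,0,0],"dr":[0,0,0]},{"travel":[0,0,0],"dr":[0,0,0]}], "hand": 0, "newtons": 40}}

```text
t: 2.8
position: [0.4449, -0.0378, 0.0474]
eef_rot: [1.0, -0.0, 0.002, -0.0]
force: [-0.6, 1.5, 5.0]
finger_gap: 0.0502
```

Call:
{"method": "step_arm", "body": {"motion": [{"travel":[0,0,15],"dr":[0,0,0]},{"travel":[0,0,45],"dr":[0,0,0]},{"travel":[0,0,80],"dr":[0,0,0]},{"travel":[0,0,95],"dr":[0,0,0]},{"travel":[-4,30,95],"dr":[0,0,0]},{"travel":[-9,70,95],"dr":[0,0,0]},{"travel":[-13,105,95],"dr":[0,0,0]},{"travel":[-15,119,95],"dr":[0,0,0]}]}}

```text
t: 3.6
position: [0.4281, 0.0835, 0.1414]
eef_rot: [1.0, 0.001, 0.001, -0.001]
force: [1.6, -1.0, -1.8]
finger_gap: 0.0503
```

Call:
{"method": "step_arm", "body": {"motion": [{"travel":[0,0,0],"dr":[0,0,0]},{"travel":[0,0,0],"dr":[0,0,0]}]}}

```text
t: 3.8
position: [0.4284, 0.0811, 0.1409]
eef_rot: [1.0, 0.0, 0.001, 0.0]
force: [0.1, -0.2, -2.6]
finger_gap: 0.0502
```

Run:
```python
from h import *
s=get_state();print(s['position'],s['finger_gap'],s['force'])
for n in('scene','side'):
    c=cap(n);P=c['W'].reshape(-1,3)
    I=c['image'].reshape(-1,3).astype(int)
    q=P[(np.hypot(P[:,0]-.428,P[:,1]-.08)<.04)&(P[:,2]>.08)&(P[:,2]<.13)]
    b=P[(np.hypot(P[:,0]-.428,P[:,1]-.08)<.045)&(P[:,2]>.0165)&(P[:,2]<.025)&(I[:,1]<I[:,0]+25)]
    print(n,'flask',circ(q[:,:2],.025)[0].round(4),np.percentile(q[:,2],1).round(3),len(q),'base',circ(b[:,:2])[0].round(4),len(b))
    if n=='side':cv2.imwrite('pics/s1.png',cv2.resize(c['image'][180:380,240:440,::-1],None,fx=3,fy=3))
```

```text
[0.42835484 0.08112643 0.14093819] 0.05019002949115016 [ 0.08204499 -0.23740484 -2.62807926]
scene flask [0.4273 0.0784] 0.099 245 base [0.4277 0.0784 0.0324] 113
side flask [0.4268 0.0788] 0.099 344 base [0.4279 0.081  0.0324] 163
```

View pics/s1.png

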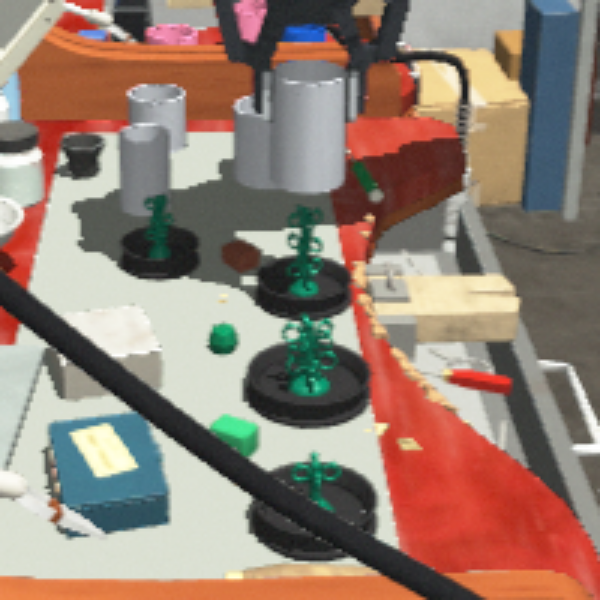

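The flask hangs upright at (310,125) in the crop, straight above the tall tree at (305,240). Flask and base centres agree within 2 mm, so I'll lower it.

Call:
{"method": "step_arm", "body": {"motion": [{"travel":[0,0,-25],"dr":[0,0,0]},{"travel":[0,0,-50],"dr":[0,0,0]},{"travel":[0,0,-68],"dr":[0,0,0]},{"travel":[0,0,-78],"dr":[0,0,0]},{"travel":[0,0,-83],"dr":[0,0,0]},{"travel":[0,0,-86],"dr":[0,0,0]},{"travel":[0,0,-88],"dr":[0,0,0]},{"travel":[0,0,-89],"dr":[0,0,0]}]}}

```text
t: 4.7
position: [0.4288, 0.081, 0.0533]
eef_rot: [1.0, -0.0, 0.001, 0.0]
force: [-7.0, -1.3, 19.8]
finger_gap: 0.0504
```

Call:
{"method": "step_arm", "body": {"motion": [{"travel":[0,0,0],"dr":[0,0,0]},{"travel":[0,0,-1],"dr":[0,0,0]}]}}

```text
t: 4.9
position: [0.4289, 0.0811, 0.0532]
eef_rot: [1.0, -0.0, 0.001, 0.0]
force: [-8.4, -2.8, 27.8]
finger_gap: 0.0503
```

Call:
{"method": "step_arm", "body": {"motion": [{"travel":[0,0,1],"dr":[0,0,0]},{"travel":[0,0,1],"dr":[0,0,0]},{"travel":[0,0,1],"dr":[0,0,0]},{"travel":[0,0,1],"dr":[0,0,0]},{"travel":[0,0,1],"dr":[0,0,0]}], "hand": 1}}

```text
t: 5.4
position: [0.4281, 0.0812, 0.0512]
eef_rot: [1.0, 0.0, -0.0, 0.0]
force: [-0.6, -0.1, -0.1]
finger_gap: 0.0856
```

Call:
{"method": "step_arm", "body": {"motion": [{"travel":[0,0,20],"dr":[0,0,0]},{"travel":[0,0,60],"dr":[0,0,0]},{"travel":[0,0,105],"dr":[0,0,0]},{"travel":[10,-45,115],"dr":[0,0,0]},{"travel":[20,-95,115],"dr":[0,0,0]},{"travel":[20,-100,115],"dr":[0,0,0]}]}}

```text
t: 6.0
position: [0.4496, -0.0227, 0.1671]
eef_rot: [1.0, -0.003, 0.001, 0.001]
force: [-0.4, 0.7, 0.2]
finger_gap: 0.0852
```

```bash
cat > chk.py <<'E'
from h import *
import sys
def chk(x,y,rf,h,rb,cams=('scene','side','wrist')):
  print('tcp',get_state()['position'].round(4))
  for n in cams:
    c=cap(n);P=c['W'].reshape(-1,3);t=.01+h
    d=np.hypot(P[:,0]-x,P[:,1]-y)
    q=P[(d<rf+.012)&(P[:,2]>t-.02)&(P[:,2]<t+.012)]
    e=P[(d<rb+.008)&(d>rf)&(P[:,2]>.0165)&(P[:,2]<.024)]
    if len(q)<20: print(n,'few');continue
    top=np.percentile(q[:,2],97); rim=q[q[:,2]>top-.004]
    A=np.c_[rim[:,:2]-rim[:,:2].mean(0),np.ones(len(rim))];k=np.linalg.lstsq(A,rim[:,2],rcond=None)[0]
    print(n,'top',top.round(4),'expect',t,'flask',circ(q[q[:,2]>top-.006][:,:2],rf-.001)[0].round(4),'base',circ(e[:,:2])[0].round(4),len(e),'tilt',k[:2].round(3))
E
python3 -c "
from chk import *
chk(.4285,.08,.026,.08,.0355)
c=cap('wrist');save(c,'w2.png')"
```

```text
tcp [ 0.4496 -0.0227  0.1671]
scene top 0.091 expect 0.09 flask [0.4276 0.0777] base [0.4281 0.0791 0.0322] 102 tilt [-0.012 -0.009]
side top 0.0909 expect 0.09 flask [0.4276 0.0795] base [0.4283 0.0813 0.0323] 111 tilt [ 0.003 -0.006]
wrist top 0.0916 expect 0.09 flask [0.4279 0.0792] base [0.4275 0.0816 0.033 ] 1420 tilt [ 0.003 -0.006]
```

View pics/w2.png

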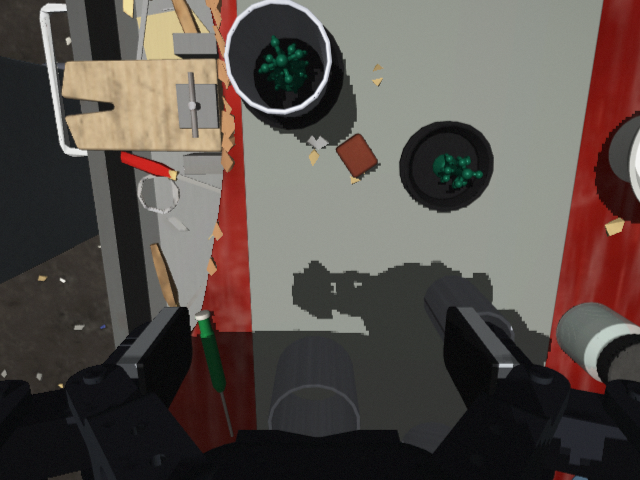

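The tall flask is fully seated: its top rose about 6 mm from its mat height, as it should, and the tilt is under 0.01. The wrist view shows the rim at (278,58) around the tree. The narrow flask is next.

Call:
{"method": "step_arm", "body": {"motion": [{"travel":[40,-25,0],"dr":[0,0,0]},{"travel":[80,-50,0],"dr":[0,0,0]},{"travel":[99,-61,0],"dr":[0,0,0]},{"travel":[99,-61,0],"dr":[0,0,0]},{"travel":[99,-61,0],"dr":[0,0,0]}]}}

```text
t: 6.7
position: [0.5463, -0.0783, 0.1653]
eef_rot: [1.0, 0.001, -0.001, -0.0]
force: [-0.3, 0.6, -0.4]
finger_gap: 0.0851
```

```bash
python3 -c "
from h import *
print(get_state()['position'].round(4));P=cap('wrist')['W'].reshape(-1,3)
q=P[(np.hypot(P[:,0]-.548,P[:,1]+.082)<.035)&(P[:,2]>.063)&(P[:,2]<.075)];print(circ(q[:,:2]),len(q))
q=P[(np.hypot(P[:,0]-.534,P[:,1]-.021)<.04)&(P[:,2]>.0165)&(P[:,2]<.024)];print(circ(q[:,:2]),len(q))
q=P[(abs(P[:,0]-.605)<.03)&(abs(P[:,1]+.085)<.03)];print(np.percentile(q[:,2],[50,99]))
"
```

```text
[ 0.5463 -0.0783  0.1653]
(array([ 0.54869294, -0.08185517,  0.01938645]), np.float64(0.0006625173880022291)) 1181
(array([0.53442265, 0.02075939, 0.02710583]), np.float64(0.001608115238926915)) 2631
[0.22618902 0.25377537]
```

Call:
{"method": "step_arm", "body": {"motion": [{"travel":[2,-3,-45],"dr":[0,0,0]},{"travel":[2,-3,-90],"dr":[0,0,0]},{"travel":[2,-3,-120],"dr":[0,0,0]},{"travel":[2,-3,-130],"dr":[0,0,0]},{"travel":[2,-3,-130],"dr":[0,0,0]}]}}

```text
t: 7.25
position: [0.5472, -0.0817, 0.0353]
eef_rot: [1.0, 0.001, -0.002, -0.0]
force: [0.5, 0.4, 0.5]
finger_gap: 0.0859
```

Call:
{"method": "step_arm", "body": {"motion": [{"travel":[0,0,0],"dr":[0,0,0]},{"travel":[0,0,0],"dr":[0,0,0]},{"travel":[0,0,0],"dr":[0,0,0]},{"travel":[0,0,0],"dr":[0,0,0]},{"travel":[0,0,0],"dr":[0,0,0]},{"travel":[0,0,0],"dr":[0,0,0]},{"travel":[0,0,0],"dr":[0,0,0]},{"travel":[0,0,0],"dr":[0,0,0]}], "hand": 0}}

```text
t: 8.05
position: [0.5506, -0.083, 0.0383]
eef_rot: [1.0, -0.0, 0.002, 0.0]
force: [-1.4, 0.3, 8.1]
finger_gap: 0.0408
```

Call:
{"method": "step_arm", "body": {"motion": [{"travel":[0,0,15],"dr":[0,0,0]},{"travel":[0,0,45],"dr":[0,0,0]},{"travel":[0,0,75],"dr":[0,0,0]},{"travel":[-3,20,75],"dr":[0,0,0]},{"travel":[-8,60,75],"dr":[0,0,0]},{"travel":[-13,95,75],"dr":[0,0,0]},{"travel":[-14,103,75],"dr":[0,0,0]},{"travel":[-14,103,75],"dr":[0,0,0]}]}}

```text
t: 8.85
position: [0.5348, 0.0213, 0.1114]
eef_rot: [1.0, 0.001, -0.0, 0.0]
force: [-0.3, 0.4, -1.8]
finger_gap: 0.0406
```

```bash
cat > hov.py <<'E'
from h import *
def hov(x,y,rf,rb,zlo):
  s=get_state();print('tcp',s['position'].round(4),'F',s['force'].round(1))
  for n in('scene','side'):
    c=cap(n);P=c['W'].reshape(-1,3);d=np.hypot(P[:,0]-x,P[:,1]-y);I=c['image'].reshape(-1,3).astype(int);g=I[:,1]<I[:,0]+25
    q=P[(d<rf+.012)&(P[:,2]>zlo)&(P[:,2]<zlo+.025)&g];b=P[(d<rb+.009)&(P[:,2]>.0165)&(P[:,2]<.024)&g]
    print(n,'flask',circ(q[:,:2],rf)[0].round(4),len(q),'bottom',np.percentile(q[:,2],.5).round(4),'base',circ(b[:,:2])[0].round(4),len(b))
E
python3 -c "
from hov import *
hov(.534,.021,.021,.0305,.07)"
```

```text
tcp [0.5348 0.0213 0.1114] F [-0.3  0.4 -1.8]
scene flask [0.5342 0.0209] 97 bottom 0.0781 base [0.5337 0.0186 0.0278] 90
side flask [0.5337 0.0187] 136 bottom 0.0772 base [0.5341 0.0212 0.0276] 120
```

Call:
{"method": "step_arm", "body": {"motion": [{"travel":[0,0,-25],"dr":[0,0,0]},{"travel":[0,0,-45],"dr":[0,0,0]},{"travel":[0,0,-56],"dr":[0,0,0]},{"travel":[0,0,-62],"dr":[0,0,0]},{"travel":[0,0,-65],"dr":[0,0,0]},{"travel":[0,0,-67],"dr":[0,0,0]},{"travel":[0,0,-68],"dr":[0,0,0]},{"travel":[0,0,-69],"dr":[0,0,0]}]}}

```text
t: 9.75
position: [0.5359, 0.0199, 0.0443]
eef_rot: [1.0, -0.0, 0.001, 0.0]
force: [-4.3, -0.1, 13.4]
finger_gap: 0.0408
```

Call:
{"method": "step_arm", "body": {"motion": [{"travel":[0,0,0],"dr":[0,0,0]},{"travel":[0,0,0],"dr":[0,0,0]}]}}

```text
t: 9.95
position: [0.5358, 0.0199, 0.0444]
eef_rot: [1.0, -0.0, 0.001, 0.0]
force: [-3.0, -1.4, 6.9]
finger_gap: 0.0411
```

Contact reached. I'll release, back off, and check on the way to the wide flask.

Call:
{"method": "step_arm", "body": {"motion": [{"travel":[0,0,0],"dr":[0,0,0]},{"travel":[0,0,0],"dr":[0,0,0]},{"travel":[0,0,0],"dr":[0,0,0]},{"travel":[0,0,0],"dr":[0,0,0]},{"travel":[0,0,0],"dr":[0,0,0]}], "hand": 1}}

```text
t: 10.45
position: [0.5352, 0.0202, 0.0422]
eef_rot: [1.0, 0.0, -0.0, -0.0]
force: [0.2, -0.1, 0.2]
finger_gap: 0.0855
```

Call:
{"method": "step_arm", "body": {"motion": [{"travel":[0,0,30],"dr":[0,0,0]},{"travel":[0,0,80],"dr":[0,0,0]},{"travel":[0,0,120],"dr":[0,0,0]},{"travel":[-25,-40,125],"dr":[0,0,0]},{"travel":[-45,-80,125],"dr":[0,0,0]},{"travel":[-70,-120,125],"dr":[0,0,0]},{"travel":[-91,-162,125],"dr":[0,0,0]},{"travel":[-91,-162,125],"dr":[0,0,0]}]}}

```text
t: 11.25
position: [0.4415, -0.1458, 0.1674]
eef_rot: [1.0, -0.004, -0.001, 0.001]
force: [1.3, 1.8, 0.3]
finger_gap: 0.085
```

```bash
python3 -c "
from chk import *
chk(.534,.0205,.021,.065,.0305,('scene','side','wrist'))
P=cap('wrist')['W'].reshape(-1,3)
q=P[(np.hypot(P[:,0]-.443,P[:,1]+.143)<.045)&(P[:,2]>.063)&(P[:,2]<.075)];print(circ(q[:,:2]),len(q))
"
```

```text
tcp [ 0.4415 -0.1458  0.1674]
scene top 0.0755 expect 0.075 flask [0.5345 0.0179] base [0.5347 0.0196 0.0277] 74 tilt [0.001 0.017]
side top 0.076 expect 0.075 flask [0.5339 0.0202] base [0.5343 0.0213 0.0275] 82 tilt [ 0.013 -0.001]
wrist few
(array([ 0.44361754, -0.14277255,  0.0292959 ]), np.float64(0.0006532787032778536)) 1784
```

The narrow flask is seated. Now the wide flask.

Call:
{"method": "step_arm", "body": {"motion": [{"travel":[0,-1,-45],"dr":[0,0,0]},{"travel":[0,-1,-90],"dr":[0,0,0]},{"travel":[0,-1,-120],"dr":[0,0,0]},{"travel":[0,-1,-132],"dr":[0,0,0]},{"travel":[0,-1,-132],"dr":[0,0,0]},{"travel":[0,-1,-132],"dr":[0,0,0]}]}}

```text
t: 12.05
position: [0.445, -0.1419, 0.0354]
eef_rot: [1.0, 0.001, -0.0, -0.0]
force: [-0.1, -0.7, -0.2]
finger_gap: 0.0854
```

Call:
{"method": "step_arm", "body": {"motion": [{"travel":[0,0,0],"dr":[0,0,0]},{"travel":[0,0,0],"dr":[0,0,0]},{"travel":[0,0,0],"dr":[0,0,0]},{"travel":[0,0,0],"dr":[0,0,0]},{"travel":[0,0,0],"dr":[0,0,0]},{"travel":[0,0,0],"dr":[0,0,0]}], "hand": 0}}

```text
t: 12.65
position: [0.4455, -0.1429, 0.0369]
eef_rot: [1.0, 0.0, 0.002, 0.0]
force: [-0.1, 1.5, 6.2]
finger_gap: 0.0606
```

Call:
{"method": "step_arm", "body": {"motion": [{"travel":[0,0,15],"dr":[0,0,0]},{"travel":[0,0,50],"dr":[0,0,0]},{"travel":[0,0,90],"dr":[0,0,0]},{"travel":[0,0,115],"dr":[0,0,0]},{"travel":[0,25,115],"dr":[0,0,0]},{"travel":[0,65,115],"dr":[0,0,0]},{"travel":[0,110,115],"dr":[0,0,0]},{"travel":[0,155,115],"dr":[0,0,0]}]}}

```text
t: 13.45
position: [0.4439, 0.0132, 0.1507]
eef_rot: [1.0, -0.001, 0.0, 0.0]
force: [0.8, 0.4, -2.3]
finger_gap: 0.0601
```

Call:
{"method": "step_arm", "body": {"motion": [{"travel":[-2,45,0],"dr":[0,0,0]},{"travel":[-4,90,0],"dr":[0,0,0]},{"travel":[-7,135,0],"dr":[0,0,0]},{"travel":[-9,175,0],"dr":[0,0,0]},{"travel":[-10,195,0],"dr":[0,0,0]},{"travel":[-10,199,0],"dr":[0,0,0]},{"travel":[-10,199,0],"dr":[0,0,0]},{"travel":[-10,199,0],"dr":[0,0,0]}]}}

```text
t: 14.25
position: [0.434, 0.2101, 0.1502]
eef_rot: [1.0, -0.001, -0.0, 0.0]
force: [0.7, 1.0, -1.0]
finger_gap: 0.0607
```

```bash
python3 -c "
from hov import *
hov(.434,.2115,.031,.0405,.105)"
```

```text
tcp [0.434  0.2101 0.1502] F [ 0.7  1.  -1. ]
scene flask [0.4338 0.209 ] 98 bottom 0.1173 base [0.4333 0.2096 0.0377] 104
side flask [0.4327 0.2074] 197 bottom 0.1175 base [0.4335 0.213  0.0375] 232
```

Call:
{"method": "step_arm", "body": {"motion": [{"travel":[0,2,-30],"dr":[0,0,0]},{"travel":[0,2,-65],"dr":[0,0,0]},{"travel":[0,2,-88],"dr":[0,0,0]},{"travel":[0,2,-100],"dr":[0,0,0]},{"travel":[0,2,-105],"dr":[0,0,0]},{"travel":[0,2,-107],"dr":[0,0,0]},{"travel":[0,2,-108],"dr":[0,0,0]},{"travel":[0,2,-109],"dr":[0,0,0]}]}}

```text
t: 15.15
position: [0.4352, 0.2135, 0.0429]
eef_rot: [1.0, -0.0, 0.001, -0.0]
force: [-2.8, -1.3, 10.4]
finger_gap: 0.0604
```

Call:
{"method": "step_arm", "body": {"motion": [{"travel":[0,0,0],"dr":[0,0,0]},{"travel":[0,0,0],"dr":[0,0,0]}]}}

```text
t: 15.35
position: [0.4351, 0.2135, 0.0429]
eef_rot: [1.0, -0.0, 0.001, -0.0]
force: [-1.5, -0.7, 5.2]
finger_gap: 0.0606
```

Call:
{"method": "step_arm", "body": {"motion": [{"travel":[0,0,0],"dr":[0,0,0]},{"travel":[0,0,0],"dr":[0,0,0]},{"travel":[0,0,0],"dr":[0,0,0]},{"travel":[0,0,0],"dr":[0,0,0]},{"travel":[0,0,0],"dr":[0,0,0]}], "hand": 1}}

```text
t: 15.85
position: [0.4341, 0.2132, 0.0412]
eef_rot: [1.0, 0.0, -0.0, 0.0]
force: [0.1, 0.2, -0.2]
finger_gap: 0.0855
```

Call:
{"method": "step_arm", "body": {"motion": [{"travel":[0,0,30],"dr":[0,0,0]},{"travel":[0,0,80],"dr":[0,0,0]},{"travel":[0,0,125],"dr":[0,0,0]},{"travel":[0,-45,145],"dr":[0,0,0]},{"travel":[5,-95,145],"dr":[0,0,0]},{"travel":[10,-145,145],"dr":[0,0,0]},{"travel":[15,-190,145],"dr":[0,0,0]},{"travel":[25,-235,145],"dr":[0,0,0]}]}}

```text
t: 16.65
position: [0.4586, -0.0236, 0.1865]
eef_rot: [1.0, 0.0, 0.0, -0.0]
force: [1.2, 0.3, 0.1]
finger_gap: 0.0855
```

Call:
{"method": "step_arm", "body": {"motion": [{"travel":[15,-45,0],"dr":[0,0,0]},{"travel":[35,-90,0],"dr":[0,0,0]},{"travel":[50,-125,0],"dr":[0,0,0]},{"travel":[50,-130,0],"dr":[0,0,0]},{"travel":[50,-130,0],"dr":[0,0,0]}]}}

```text
t: 17.15
position: [0.5088, -0.1528, 0.1857]
eef_rot: [1.0, -0.001, -0.001, -0.0]
force: [-1.2, 1.2, -0.3]
finger_gap: 0.0853
```

```bash
python3 -c "
from chk import *
chk(.434,.2115,.031,.065,.0405,('scene','side'))
c=cap('wrist');save(c,'w3.png');P=c['W'].reshape(-1,3);print(get_state()['position'],get_state()['q'].round(3))
q=P[(np.hypot(P[:,0]-.542,P[:,1]+.218)<.045)&(P[:,2]>.046)&(P[:,2]<.06)];print(circ(q[:,:2]),len(q))
D=cap('scene')
for n,Q in(('w',P),('s',D['W'].reshape(-1,3))):
  for x in np.arange(.42,.66,.04):
    r=[]
    for y in np.arange(-.22,-.31,-.01):
      m=(abs(Q[:,0]-x)<.02)&(abs(Q[:,1]-y)<.005)&(Q[:,2]<.45);r.append(f'{Q[m,2].min():.2f}/{Q[m,2].max():.2f}' if m.sum()>2 else '    .    ')
    print(n,x.round(2),*r)
"
```

```text
tcp [ 0.5088 -0.1528  0.1857]
scene top 0.0759 expect 0.075 flask [0.4343 0.2111] base [0.4329 0.21   0.0374] 78 tilt [-0.01   0.017]
side top 0.0763 expect 0.075 flask [0.434 0.213] base [0.4335 0.2121 0.0374] 193 tilt [-0.002  0.003]
[ 0.50854791 -0.15060624  0.18614246] [-0.288  0.325  0.     1.247  0.     1.281]
(array([ 0.54197857, -0.21770954,  0.02442925]), np.float64(0.0006155860855867472)) 1372
w 0.42 0.00/0.01 0.00/0.01 0.00/0.01 -0.00/0.01 -0.00/0.00 -0.00/0.00 -0.00/0.00 -0.00/0.06 0.01/0.06
w 0.46 0.00/0.01 0.00/0.01 0.00/0.01 -0.00/0.01 -0.00/0.00 -0.00/0.00 -0.00/0.00 -0.00/0.06 0.05/0.06
w 0.5 0.00/0.06 0.00/0.06 0.00/0.01 -0.00/0.01 -0.00/0.00 -0.00/0.00 -0.00/0.00 -0.00/0.06 0.04/0.06
w 0.54 0.00/0.01 0.00/0.06 0.00/0.06     .     -0.00/0.00 -0.00/0.00 -0.00/0.00 -0.00/0.06 0.03/0.06
w 0.58 0.00/0.06 0.00/0.06 0.00/0.05 -0.00/0.01 -0.00/0.00 -0.00/0.00 -0.00/0.00 -0.00/0.06 0.02/0.06
w 0.62 -0.00/0.01 -0.00/0.01 0.00/0.01 -0.00/0.01 -0.00/0.00 -0.00/0.00 -0.00/0.00 -0.00/0.06 0.01/0.07
w 0.66 -0.00/0.06 -0.00/0.00 -0.00/0.00 -0.00/0.09 -0.00/0.05     .         .         .     0.10/0.11
s 0.42 -0.70/0.01 -0.69/0.01 -0.68/0.01 -0.67/0.01 -0.65/-0.40 -0.65/0.17 -0.61/0.17     .     -0.57/0.06
s 0.46 0.00/0.01 0.00/0.01 0.00/0.01 0.00/0.01     .     0.17/0.22 0.17/0.22     .     0.06/0.06
s 0.5 0.00/0.06 0.00/0.06 0.00/0.01 0.00/0.01 0.25/0.26 0.21/0.27 0.21/0.23     .     0.06/0.06
s 0.54     .     0.00/0.05 0.00/0.05 0.00/0.06 0.27/0.30 0.26/0.30     .         .     0.06/0.06
s 0.58 0.00/0.05 0.00/0.05 0.00/0.01 0.00/0.01 0.30/0.33 0.30/0.33     .         .     0.06/0.07
s 0.62 -0.00/0.01 -0.00/0.01 -0.00/0.01 0.00/0.01 0.33/0.35 0.32/0.35     .     0.06/0.40 0.06/0.41
s 0.66 -0.00/0.06 -0.00/0.04 -0.00/0.00 0.02/0.11 0.02/0.39 0.04/0.42 0.09/0.43 0.08/0.43 0.08/0.45
```

View pics/w3.png

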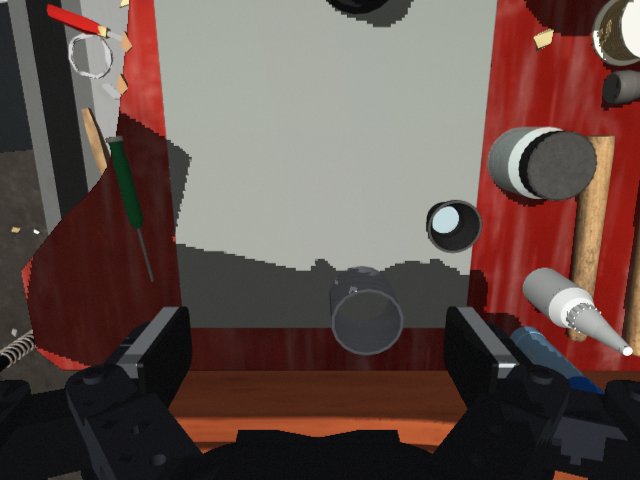

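The wide flask is seated. The wrist view shows the short flask at (367,320) beside the panel, and a hanging cable runs at y≈-.26, z .26–.30 near it. I'll lean the tool about 0.2 rad towards +y, after checking there is room for that lean at the left end.

```bash
python3 -c "
from h import *
for n in('scene','side'):
  Q=cap(n)['W'].reshape(-1,3)
  for x in np.arange(.36,.56,.04):
    r=[]
    for y in np.arange(.38,.54,.02):
      m=(abs(Q[:,0]-x)<.02)&(abs(Q[:,1]-y)<.01)&(Q[:,2]<.6)&(Q[:,2]>-.1);r.append(f'{Q[m,2].min():.2f}/{Q[m,2].max():.2f}' if m.sum()>2 else '    .    ')
    print(n,x.round(2),*r)
"
```

```text
scene 0.36 -0.00/0.00 -0.00/0.00 -0.00/0.00 -0.00/0.00 -0.00/0.06 0.06/0.06 0.06/0.06     .     0.08/0.11
scene 0.4 -0.00/0.02 -0.00/0.02 -0.00/0.02 -0.00/0.00 -0.00/0.06 0.06/0.06 0.06/0.06 0.06/0.12 0.10/0.12
scene 0.44 0.01/0.02 0.00/0.03 0.00/0.03     .     0.00/0.06 0.06/0.06 0.06/0.14 0.11/0.14     .    
scene 0.48 0.00/0.01 0.00/0.03 0.00/0.02     .     -0.00/0.06 0.06/0.06 0.05/0.17 0.06/0.16     .    
scene 0.52 0.00/0.01 0.00/0.01 0.00/0.01 -0.00/0.00 -0.00/0.06 0.06/0.20 0.05/0.20 0.06/0.06     .    
scene 0.56 0.00/0.04 0.00/0.01 0.00/0.01 -0.00/0.00 -0.00/0.06 0.06/0.23 0.06/0.22     .         .    
side 0.36 -0.00/0.00     .         .         .     0.06/0.06 0.05/0.06 -0.04/0.06 -0.04/0.06 -0.00/0.11
side 0.4 -0.00/0.02     .     0.02/0.02     .     0.06/0.06 0.05/0.06 -0.00/0.06 -0.00/0.12 -0.00/0.12
side 0.44 0.00/0.02 0.02/0.03 0.02/0.03     .     0.06/0.06 0.05/0.06 -0.00/0.06 -0.00/0.14 -0.00/0.13
side 0.48 0.00/0.02 0.00/0.03 0.02/0.03     .     0.06/0.06 0.05/0.06 -0.00/0.17 -0.00/0.17 -0.00/0.05
side 0.52 0.00/0.01 0.00/0.01     .         .     0.06/0.06 0.05/0.06 0.03/0.20 0.02/0.17 -0.00/0.05
side 0.56 0.00/0.04 0.00/0.01     .         .     0.06/0.06 0.05/0.24 -0.00/0.23 -0.00/0.06 -0.00/0.04
```

The left end is clear: the low panel there starts at y≥.46 and its cable at y≥.49. I'll approach the short flask tilted.

Call:
{"method": "step_arm", "body": {"motion": [{"travel":[0,0,0],"dr":[-0.1,0,0]},{"travel":[10,-20,0],"dr":[-0.2,0,0]},{"travel":[25,-50,0],"dr":[-0.2,0,0]},{"travel":[33,-71,-20],"dr":[-0.2,0,0]},{"travel":[33,-71,-60],"dr":[-0.2,0,0]},{"travel":[33,-71,-100],"dr":[-0.2,0,0]},{"travel":[33,-71,-100],"dr":[-0.2,0,0]}]}}

```text
t: 18.15
position: [0.5373, -0.2205, 0.0806]
eef_rot: [0.995, 0.001, -0.006, 0.098]
force: [-0.0, 0.9, 0.4]
finger_gap: 0.0855
```

Call:
{"method": "step_arm", "body": {"motion": [{"travel":[0,0,-20],"dr":[0,0,0]},{"travel":[0,0,-40],"dr":[0,0,0]},{"travel":[0,0,-55],"dr":[0,0,0]},{"travel":[0,0,-60],"dr":[0,0,0]},{"travel":[0,0,-60],"dr":[0,0,0]}]}}

```text
t: 18.65
position: [0.5427, -0.2225, 0.0273]
eef_rot: [0.995, 0.0, 0.0, 0.1]
force: [-0.5, 0.2, 0.2]
finger_gap: 0.0851
```

Call:
{"method": "step_arm", "body": {"motion": [{"travel":[0,0,0],"dr":[0,0,0]},{"travel":[0,0,0],"dr":[0,0,0]},{"travel":[0,0,0],"dr":[0,0,0]},{"travel":[0,0,0],"dr":[0,0,0]},{"travel":[0,0,0],"dr":[0,0,0]},{"travel":[0,0,0],"dr":[0,0,0]},{"travel":[0,0,0],"dr":[0,0,0]}], "hand": 0}}

```text
t: 19.35
position: [0.5432, -0.2231, 0.0281]
eef_rot: [0.995, -0.0, 0.001, 0.1]
force: [-0.5, 1.1, 5.9]
finger_gap: 0.0513
```

Call:
{"method": "step_arm", "body": {"motion": [{"travel":[0,0,8],"dr":[0,0,0]},{"travel":[0,0,20],"dr":[0,0,0]},{"travel":[0,5,35],"dr":[0,0,0]},{"travel":[0,10,50],"dr":[0,0,0]},{"travel":[0,10,50],"dr":[0,0,0]},{"travel":[0,10,50],"dr":[0,0,0]}]}}

```text
t: 19.95
position: [0.5424, -0.213, 0.0768]
eef_rot: [0.995, -0.0, 0.001, 0.1]
force: [-0.1, 0.4, -1.9]
finger_gap: 0.0509
```

```bash
python3 -c "
from h import *
s=get_state();print(s['position'],s['finger_gap'],s['force'],s['t'])
c=cap('side');cv2.imwrite('pics/s4.png',cv2.resize(c['image'][140:280,220:420,::-1],None,fx=4,fy=4))"
```

```text
[ 0.54244484 -0.21297427  0.07684197] 0.05085995656386095 [-0.10694296  0.43857089 -1.85535627] 19.95
```

View pics/s4.png

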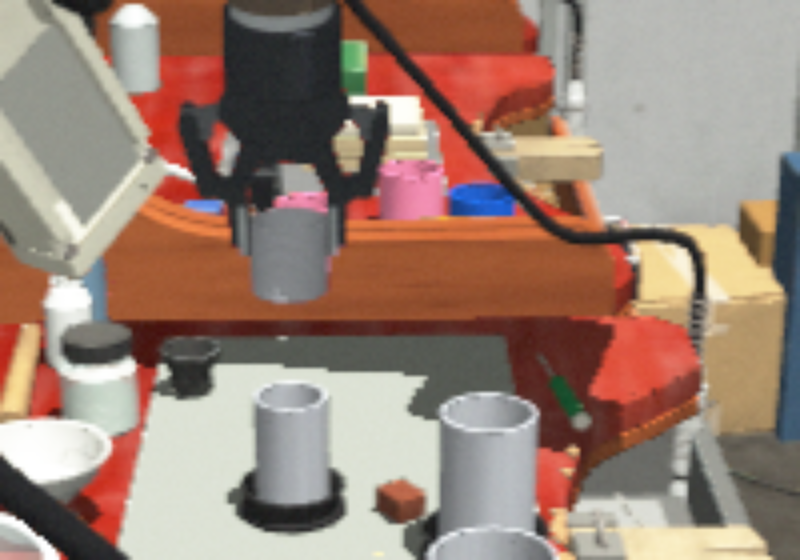

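The short flask hangs upright at (290,255) in the crop, and the narrow one is seated at (290,440). I'll lift and carry the short flask to its base.

Call:
{"method": "step_arm", "body": {"motion": [{"travel":[-10,10,25],"dr":[0,0,0]},{"travel":[-25,25,55],"dr":[0,0,0]},{"travel":[-45,45,75],"dr":[0,0,0]},{"travel":[-65,80,75],"dr":[0,0,0]},{"travel":[-80,120,75],"dr":[0,0,0]},{"travel":[-90,160,75],"dr":[0,0,0]},{"travel":[-98,205,75],"dr":[0,0,0]},{"travel":[-102,250,75],"dr":[0,0,0]}]}}

```text
t: 20.8
position: [0.4386, 0.0381, 0.1506]
eef_rot: [0.995, -0.001, -0.001, 0.1]
force: [1.5, -0.7, -2.9]
finger_gap: 0.0508
```

Call:
{"method": "step_arm", "body": {"motion": [{"travel":[0,45,0],"dr":[0,0,0]},{"travel":[0,90,0],"dr":[0,0,0]},{"travel":[0,135,0],"dr":[0,0,0]},{"travel":[0,180,0],"dr":[0,0,0]},{"travel":[0,225,0],"dr":[0,0,0]},{"travel":[0,265,0],"dr":[0,0,0]},{"travel":[0,295,0],"dr":[0,0,0]},{"travel":[0,304,0],"dr":[0,0,0]}]}}

```text
t: 21.6
position: [0.4397, 0.344, 0.1496]
eef_rot: [0.995, 0.002, -0.0, 0.1]
force: [0.4, -0.4, -1.5]
finger_gap: 0.0513
```

Call:
{"method": "step_arm", "body": {"motion": [{"travel":[0,0,-30],"dr":[0,0,0]},{"travel":[0,0,-50],"dr":[0,0,0]},{"travel":[0,0,-50],"dr":[0,0,0]},{"travel":[0,0,-50],"dr":[0,0,0]}]}}

```text
t: 22.0
position: [0.44, 0.34, 0.1009]
eef_rot: [0.995, -0.0, -0.001, 0.101]
force: [0.5, -1.3, -1.0]
finger_gap: 0.0508
```

```bash
python3 -c "
from hov import *
hov(.4393,.346,.026,.0355,.068)"
```

```text
tcp [0.44   0.34   0.1009] F [ 0.5 -1.3 -1. ]
scene flask [0.4399 0.3437] 94 bottom 0.0767 base [0.4392 0.3455 0.0326] 75
side flask [0.4397 0.3431] 240 bottom 0.0788 base [0.4397 0.3476 0.0327] 193
```

Call:
{"method": "step_arm", "body": {"motion": [{"travel":[0,2,-25],"dr":[0,0,0]},{"travel":[0,2,-45],"dr":[0,0,0]},{"travel":[0,2,-56],"dr":[0,0,0]},{"travel":[0,2,-62],"dr":[0,0,0]},{"travel":[0,2,-65],"dr":[0,0,0]},{"travel":[0,2,-67],"dr":[0,0,0]},{"travel":[0,2,-68],"dr":[0,0,0]},{"travel":[0,2,-69],"dr":[0,0,0]}]}}

```text
t: 22.9
position: [0.4407, 0.3436, 0.034]
eef_rot: [0.995, 0.0, 0.001, 0.099]
force: [-2.2, -0.7, 10.8]
finger_gap: 0.051
```

Call:
{"method": "step_arm", "body": {"motion": [{"travel":[0,0,0],"dr":[0,0,0]},{"travel":[0,0,0],"dr":[0,0,0]}]}}

```text
t: 23.1
position: [0.4407, 0.3436, 0.0341]
eef_rot: [0.995, -0.0, 0.001, 0.099]
force: [-1.7, -0.5, 5.4]
finger_gap: 0.0508
```

Call:
{"method": "step_arm", "body": {"motion": [{"travel":[0,0,0],"dr":[0,0,0]},{"travel":[0,0,0],"dr":[0,0,0]},{"travel":[0,0,0],"dr":[0,0,0]},{"travel":[0,0,0],"dr":[0,0,0]},{"travel":[0,0,0],"dr":[0,0,0]}], "hand": 1}}

```text
t: 23.6
position: [0.4402, 0.3431, 0.0322]
eef_rot: [0.995, -0.0, -0.0, 0.1]
force: [-0.3, 0.2, -0.4]
finger_gap: 0.0858
```

Call:
{"method": "step_arm", "body": {"motion": [{"travel":[0,0,30],"dr":[0,0,0]},{"travel":[0,0,75],"dr":[0,0,0]},{"travel":[0,0,120],"dr":[0,0,0]},{"travel":[0,0,160],"dr":[0,0,0]},{"travel":[0,-40,190],"dr":[0.1,0,0]},{"travel":[0,-80,190],"dr":[0.2,0,0]},{"travel":[-10,-110,190],"dr":[0.2,0,0]},{"travel":[-10,-110,190],"dr":[0.2,0,0]}]}}

```text
t: 24.4
position: [0.4289, 0.2292, 0.223]
eef_rot: [1.0, -0.003, -0.0, 0.001]
force: [-0.5, 0.4, 0.3]
finger_gap: 0.0855
```

Call:
{"method": "step_arm", "body": {"motion": [{"travel":[0,0,0],"dr":[0,0,0]},{"travel":[0,0,0],"dr":[0,0,0]},{"travel":[0,0,0],"dr":[0,0,0]}]}}

```text
t: 24.7
position: [0.4304, 0.2343, 0.222]
eef_rot: [1.0, 0.001, -0.0, 0.0]
force: [-0.0, -0.1, -0.5]
finger_gap: 0.0854
```

```bash
python3 -c "
from chk import *
for a in((.4393,.346,.026,.05,.0355),(.434,.2115,.031,.065,.0405),(.428,.08,.026,.08,.0355),(.534,.0205,.021,.065,.0305)): chk(*a)
save(cap('wrist'),'w5.png')
c=cap('side');cv2.imwrite('pics/s5.png',cv2.resize(c['image'][200:380,220:420,::-1],None,fx=3,fy=3))"
```

```text
tcp [0.4304 0.2343 0.222 ]
scene top 0.0606 expect 0.060000000000000005 flask [0.4395 0.3456] base [0.4382 0.3444 0.0314] 58 tilt [-0.012 -0.007]
side top 0.0612 expect 0.060000000000000005 flask [0.4397 0.348 ] base [0.4393 0.3478 0.0322] 144 tilt [-0.001  0.005]
wrist top 0.0617 expect 0.060000000000000005 flask [0.4394 0.3477] base [0.4393 0.3483 0.0327] 1424 tilt [-0.002 -0.003]
tcp [0.4302 0.2341 0.2218]
scene top 0.0759 expect 0.075 flask [0.434  0.2106] base [0.4335 0.2108 0.0376] 76 tilt [ 0.003 -0.019]
side top 0.0761 expect 0.075 flask [0.4341 0.213 ] base [0.4335 0.212  0.0373] 204 tilt [-0.003  0.001]
wrist top 0.0764 expect 0.075 flask [0.4338 0.2137] base [0.4334 0.212  0.0375] 1108 tilt [0.    0.005]
tcp [0.4301 0.2336 0.222 ]
scene top 0.0908 expect 0.09 flask [0.4274 0.0773] base [0.4282 0.0792 0.0322] 100 tilt [-0.003  0.003]
side top 0.091 expect 0.09 flask [0.4275 0.0795] base [0.4279 0.0821 0.0328] 43 tilt [-0.003  0.006]
wrist top 0.091 expect 0.09 flask [0.4274 0.0802] base [0.428  0.0819 0.0323] 727 tilt [-0.001 -0.011]
tcp [0.4301 0.2333 0.2222]
scene top 0.0758 expect 0.075 flask [0.5347 0.0179] base [0.5336 0.019  0.0271] 88 tilt [0.001 0.002]
side top 0.0759 expect 0.075 flask [0.534  0.0198] base [0.5338 0.0211 0.0275] 87 tilt [-0.002 -0.004]
wrist top 0.0705 expect 0.075 flask [0.5161 0.0561] base [0.5333 0.0226 0.0269] 476 tilt [ 0.055 -0.181]
```

View pics/w5.png

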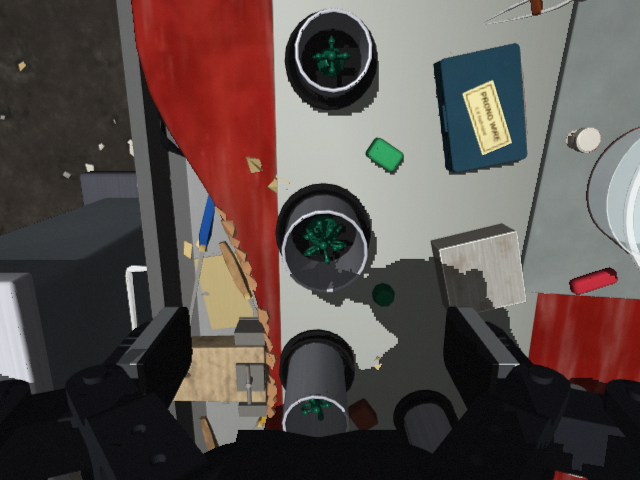

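View pics/s5.png

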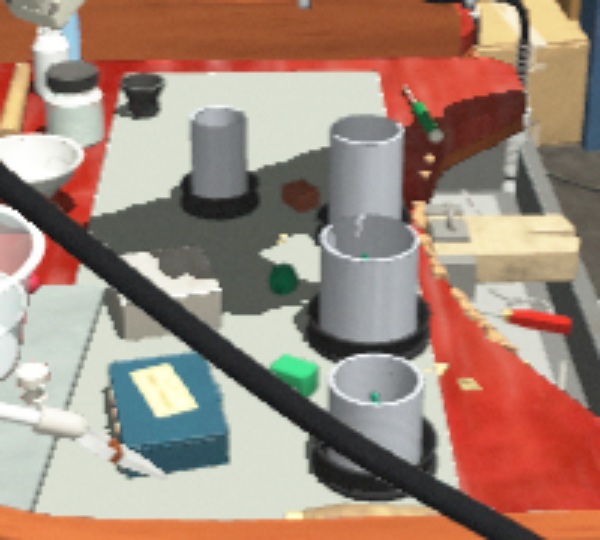

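All four flasks are seated upright in their bases in both views. In the side crop they are at (218,150), (365,170), (370,280) and (375,400). The gripper is clear.

```bash
python3 -c "
from h import *
s=get_state();print(s['t'],s['force'].round(1),abs(s['qd']).max());print(robot.finish_job())"
```

```text
25.4 [-0.5  0.5  0.3] 0.0010232399267453285
the job is handed in; nothing more can be done
None
```

All four flasks stand over their trees: wide on wide, narrow on narrow, the tall 52 mm flask on the tall tree and the short one on the short tree. I handed the job in at 25.4 s; the hand-in gives no verdict.

- **Height:** each flask top sits about 6 mm higher than it did on the mat, which means it is down on the base floor.
- **Centring:** flask and base centres agree within about 3 mm.
- **Tilt:** below 0.02 rad in every valid reading.
- **Bases:** none moved more than about 2 mm.
- **Arm:** it was clear of everything and at rest at the end.

One check disagreed. The last wrist-camera fit of the narrow flask (offset about 40 mm, tilt 0.18 rad) was invalid because the gripper blocked the view. The scene and side cameras both showed that flask seated and upright.

The cameras also differ from each other by about 2.5 mm in y. This is a constant calibration offset, and I allowed for it when placing.

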